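# Clamp a circuit board with the square key

## Task

The green circuit board lies loose in the blue board clamp on the soldering desk. Take the red winged square key from its wooden stand, work its square end fully down through the round guide hole into the hidden square recess of the cam, and turn it clockwise as far as it goes, so that the jaw pushes the board up against the fixed jaw and grips it firmly. Let go and leave the key standing in the clamp; do not knock the other things on the desk about.

Things in the scene. Friction and masses are not known exactly. Their poses are not given: they have to be found in the camera images.
- key: Key, 94 mm long, about 90 g, standing upright at the start. Origin at the centre of its lower end, z up along the shaft towards the handle. Lower 30 mm: steel square bar 14 x 14 mm, sides parallel to the key's x and y. Then a 13 mm round shank up to z = 60 mm. Red flat handle from z = 60 to 94 mm: 44 mm wide along the key's x, 12 mm thick along its y (grip it across the 12 mm, at about z = 77 mm).
- stand: Fixed wooden block 70 x 70 x 30 mm, origin centre of the underside, with a round 23 mm hole 20 mm deep in the middle of its top, in which the key stands loose.
- clamp: Blue board clamp fixed to the desk; origin on the desk, z up; base 90 mm along x, -105 to +85 mm along y, 20 mm thick. Fixed jaw: face at y = -85 mm, top at 46 mm. Two ledges, tops at 30 mm, carry the board. Steel moving jaw (not measured), 70 mm wide, 16 mm thick, top at 45 mm, between board and cam housing. Round cam housing, 41 mm across, 54 mm high, about the vertical axis x = 0, y = +55 mm.
- bore (a point): Centre of the mouth of the cam housing, on the cam axis, 54 mm above the desk, axes as the clamp's. A funnel, 33 mm wide at the top and 8 mm deep, leads into a round guide hole of 21 mm diameter, 10 mm deep. At its bottom, 18 mm below this point, lies the flat top of the brass cam spindle with the square recess.
- recess (a point): Recess floor on the cam axis, 34 mm below the mouth; axes as the clamp's, NOT the spindle's. Recess 16 mm square, 16 mm deep. Its angle is not measured: it starts 0 to 0.75 rad clockwise (seen from above) of square with the clamp. Friction 0.15 N m holds it; under 15 N of press does not drag it round. The board is gripped from 1.6 rad clockwise of square; hard stop at 1.8 rad: turn it there.
- board: Green circuit board 56 mm (its x) x 70 mm (its y) x 3 mm, 50 g, origin centre of the underside, lying loose on the ledges between the jaws with about 4 mm play at either end; parts up to 10 mm high on top.
- spool: Bystander: solder spool, 56 mm diameter, 38 mm high, origin centre of underside.
- tin: Bystander: small jar with orange cap, 60 mm diameter, 50 mm high, origin centre of underside.
- screwdriver: Bystander: screwdriver lying on the mat, lengthwise along its x.
There are look-alikes about, which are no part of the job. Leave any black or white look-alike of the key alone. Several things have the shape of the clamp; the one meant has the colours described above.

How it is judged (in metres and radians):
On the way, in this order (a step that is already met when the one before it is completed fails the run):
1. the key's square end has dropped into the recess of the cam, upright (z of key in the frame of bore below -0.026 m and horizontal distance between key and bore below 0.005 m and angle between key's own z axis and vertical below 0.15 rad), for 0.1 s.
2. with the key in the recess, the jaw has pushed the board against the fixed jaw and squeezes it (contact force between board and clamp above 3 N and y of board in the frame of clamp below -0.049 m and z of key in the frame of bore below -0.026 m and horizontal distance between key and bore below 0.006 m), for 0.1 s.
At the end, for the whole second after the job is handed in: Board flat on the ledges (3 to 5 mm, 0.08 rad), within 1 mm of the fixed jaw and squeezed by the clamp with over 3 N; key in the recess at least 26 mm below the mouth, within 6 mm of the axis and 0.2 rad of upright; all at rest (all of step 2 and z of board in the frame of clamp between 0.027 and 0.035 m and angle between board's own z axis and vertical below 0.08 rad and angle between key's own z axis and vertical below 0.2 rad and linear speed of each of key, board below 0.02 m/s); the robot touches nothing.
It fails at once if a bystander was moved by more than 30 mm (distance of any of spool, tin, screwdriver from where it was at the start of the episode above 0.03 m).
It also fails if it takes over 64 s, if anything falls off the work surface, if the arm or the gripper's body presses on something with over 40 N, if the wrist force passes 120 N, or if a joint passes its speed limit or range.

## Robot

A 6-joint arm with a two-finger parallel gripper is mounted at the origin on the work surface. World frame = base frame: x ahead of the robot, y to its left, z up, the work surface at z = 0. Lengths are in m, angles in degrees, forces in N, time in s.
With the tool pointing down it reaches from about 0.3 to 0.75 m from the base axis. Payload 8.5 kg.
Tool frame: the origin (TCP) lies at the very end of the fingers, on their centre line; the grasp point (between the pads) lies 19 mm behind it; z points along the fingers, y is the line along which they close (so a half turn about z gives the same grasp; the last joint's range is limited). The gripper opens to 85 mm and grips with 20 to 120 N. Pads are 22 mm wide; open, the fingers measure 114 mm over their backs; the gripper's body (76 mm by 85 mm) begins 54 mm behind the grasp point. The pads swing forward as they close: fully open they stand 13 mm farther back than shut.
Start: joints at [51.091, 21.807, 74.336, -0, 83.858, -12.336], TCP at [0.246, 0.492, 0.231] pointing down, gripper open.
Joint ranges: [-178.18, 178.18], [-50.72, 133.34], [12.68, 142.11], [-81.47, 261.47], [9.98, 163.14], [-165.26, 165.26]. Speed limits (degrees/s): [136.94, 136.94, 180, 180, 180, 180].

## Interface

Orientations are given as a 3x3 rotation matrix whose columns are the frame's x, y, z axes.
In Python, from rig import env, optics, spotter gives the robot as it stands.
- The arm moves only by the shell command python3 -m crank 'ROWS' [FORCE]. ROWS is JSON, one flat list of numbers, 5 for each row, row after row: the finger opening in cm, from 0 to 8.54, then the shift along the tool's x, y, z in cm, then the turn about the tool's z in rad. A call has exactly 8 rows; each row shifts and turns the commanded pose from where the row before left it, along the tool's axes as they then stand; what a row does not reach is not made up. A row lasts 1/12 s, in which the tool goes at most 41.7 mm and 7.16 degrees, less where a joint would pass 70% of its speed; a pose out of reach is approached as far as the arm can. A call is refused whole if a number of a shift passes 4.17 or a number of a turn 0.125, either way. A call with a gripper value outside its range is refused whole. The fingers move at their own pace and stop on an object; FORCE is the grip in N (left out, the last holds). Time passes only in rows, so rows that do not move let the fingers close, or fill a call up. It gives the time, the measured TCP pose, the force, the opening and the grip force at its end, in the units of the state.
- env.observe(): the state, without advancing time (a new reading comes with each control period).
- optics.get_image(name): name is "scene" or "side" or "wrist"; returns a dict with "color" (400x640x3 uint8, red, green, blue), "intrinsics" (3x3 intrinsics, pixels), "pose" (4x4, takes a point from camera to world coordinates). Camera axes: x right, y up, looking along -z (the intrinsics and any distortion apply to the point x, -y, -z); pixel columns grow to the right and rows downward; lengths in m; the calibration is good to about 2 mm. A picture is of the moment at which its call begins. There is no depth.
- env.close_job(): hands the job in; it is judged then, once.
Trained networks look in a picture, given as the dict that the camera call returned (one of the last four; its "shot" number tells which), for a name from the list of things; names that differ only in an ending like _2 or _b are one class to them, and where a whole thing is asked for, a point or a joint stands for the part that bears it (a point fixed in the world has none). Each returns a list of dicts, best first, with "score" (0 to 1); they miss things now and then, are a little off and sometimes report something else, mostly with a low value. They report only what shows in the picture. A call takes as long as a camera call. They do not tell look-alikes from the thing itself.
- spotter.look_for(picture, query): "at" ([column, row] as shares, 0 to 1, of the picture: columns of its width, rows of its height, amid what is visible of it).
The state is a dict: "time_s": time; "q": joint angles; "qvel": joint speeds; "joint_efforts": joint torques, N m; "position": TCP position; "tool_rot": TCP orientation; "ft_force": force on the tool from outside, world axes, zero at the start; "wrist_torque": the same for the moment, N m; "grip_width": finger opening in m; "gripper_force": force on a finger pad.
Only numpy, scipy, OpenCV 4.12 (cv2) and the standard library are available. Lean on these libraries where they do the work, as an engineer would, in place of code of your own. Each camera call takes 0.05 s, during which the arm holds its last target. There are 200 camera calls.

## Working session

There is one attempt and no reset: what is moved stays moved. The work goes in short steps, Python scripts to look and compute and a shell command to move; the robot and the scene stay as the last step left them, time stands still between calls to the robot, and variables do not carry over. Pictures are saved under pics/ and viewed, at most 10 in all, crops included, and the job is handed in when it is done.

```bash
ls; mkdir -p pics; python3 - <<'E'
from rig import env, optics, spotter
import cv2, numpy as np
s=env.observe(); print(s['time_s'],s['position'],np.round(s['tool_rot'],3),s['grip_width'])
for n in ('scene','side'):
    p=optics.get_image(n); cv2.imwrite(f'pics/{n}0.png',p['color'][:,:,::-1])
    print(n,np.round(p['intrinsics'],1).tolist(),np.round(p['pose'],3).tolist(),[k for k in p])
    for q in ('key','stand','clamp','board','bore','spool','tin','screwdriver'):
        print(q,[(round(d['score'],2),np.round(np.array(d['at'])*[640,400],0).tolist()) for d in spotter.look_for(p,q)])
E
```

```text
pics
0.0 [0.24584997 0.49167173 0.23068083] [[-0.894  0.447 -0.001]
 [ 0.447  0.894 -0.001]
 [ 0.    -0.001 -1.   ]] 0.08549946292745121
scene [[508.7, 0.0, 316.8], [0.0, 508.7, 200.9], [0.0, 0.0, 1.0]] [[-0.068, -0.76, 0.646, 1.305], [0.998, -0.046, 0.05, 0.021], [-0.008, 0.648, 0.761, 0.915], [0.0, 0.0, 0.0, 1.0]] ['color', 'intrinsics', 'pose', 'shot']
key [(0.78, [237.0, 146.0]), (0.57, [232.0, 169.0])]
stand [(0.97, [237.0, 195.0])]
clamp [(0.87, [194.0, 260.0]), (0.64, [382.0, 208.0]), (0.2, [236.0, 194.0])]
board [(0.62, [361.0, 206.0])]
bore [(0.83, [193.0, 261.0]), (0.73, [379.0, 208.0])]
spool [(0.56, [279.0, 260.0])]
tin [(0.86, [301.0, 158.0])]
screwdriver [(0.58, [424.0, 301.0])]
side [[362.5, 0.0, 319.1], [0.0, 362.5, 196.1], [0.0, 0.0, 1.0]] [[0.979, 0.131, -0.154, 0.464], [-0.202, 0.686, -0.699, -0.565], [0.014, 0.715, 0.699, 0.591], [0.0, 0.0, 0.0, 1.0]] ['color', 'intrinsics', 'pose', 'shot']
key [(0.92, [314.0, 280.0]), (0.74, [250.0, 295.0]), (0.65, [348.0, 242.0])]
stand [(0.8, [307.0, 304.0]), (0.18, [289.0, 181.0])]
clamp [(0.95, [287.0, 183.0]), (0.8, [427.0, 313.0]), (0.57, [374.0, 140.0])]
board [(0.82, [301.0, 181.0])]
bore [(0.64, [289.0, 184.0]), (0.58, [430.0, 311.0])]
spool [(0.84, [387.0, 226.0])]
tin [(0.7, [240.0, 241.0])]
screwdriver [(0.56, [374.0, 143.0])]
```

View pics/scene0.png

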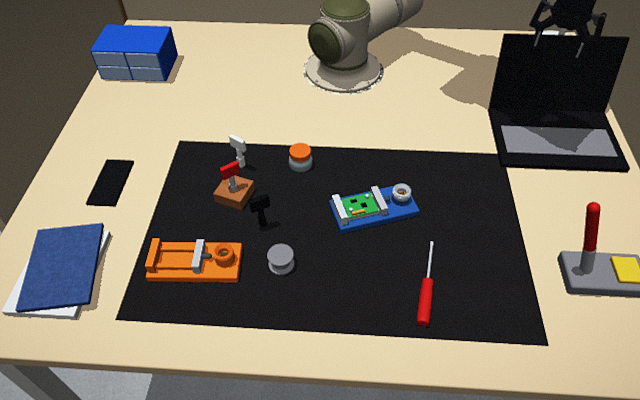

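View pics/side0.png

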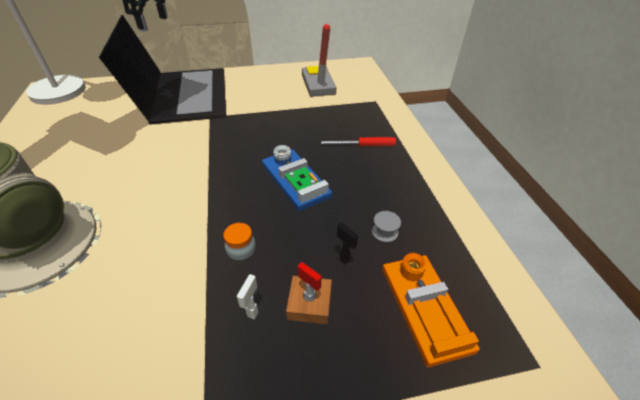

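Scene view: the red key's handle is at about (230,168), in the stand at (233,190). White (237,150) and black (262,205) look-alikes stand nearby. The blue clamp with the board has its bore ring at about (402,190). In the side view, the red handle is at (309,275) and the bore at (283,153).

```bash
cat > h.py <<'E'
from rig import env, optics, spotter
import cv2, numpy as np
def ray(p,uv):
    K=p['intrinsics'];d=np.array([(uv[0]-K[0,2])/K[0,0],-(uv[1]-K[1,2])/K[1,1],-1.])
    return p['pose'][:3,3],p['pose'][:3,:3]@d
def atz(p,uv,z):
    o,d=ray(p,uv); return o+d*(z-o[2])/d[2]
def tri(obs):
    A=np.zeros((3,3));b=np.zeros(3);L=[]
    for p,uv in obs:
        o,d=ray(p,uv);d=d/np.linalg.norm(d);M=np.eye(3)-np.outer(d,d);A+=M;b+=M@o;L.append((M,o))
    x=np.linalg.solve(A,b);return x,[np.linalg.norm(M@(x-o)) for M,o in L]
def proj(p,X):
    c=p['pose'][:3,:3].T@(np.array(X)-p['pose'][:3,3]);K=p['intrinsics']
    return [K[0,0]*c[0]/-c[2]+K[0,2],K[1,1]*-c[1]/-c[2]+K[1,2]]
def red(p,box):
    x0,y0,x1,y1=box;c=p['color'].astype(int);m=(c[...,0]>90)&(c[...,1]<50)&(c[...,2]<50)
    k=np.zeros_like(m);k[y0:y1,x0:x1]=1;ys,xs=np.nonzero(m&k);return np.array([xs,ys]).T.astype(float)
def axis(pts):
    m=pts.mean(0);w,v=np.linalg.eigh(np.cov((pts-m).T));return m,v[:,1],np.sqrt(w)
E
python3 - <<'E'
from h import *
S=optics.get_image('scene');D=optics.get_image('side')
r1=red(S,(215,155,245,182));r2=red(D,(290,258,330,292))
m1,m2=r1.mean(0),r2.mean(0);print(m1,m2,len(r1),len(r2))
print('handle',tri([(S,m1),(D,m2)]),axis(r1),axis(r2))
print('bore',tri([(S,(402,188)),(D,(282.5,151))]))
print('at z',atz(S,(402,188),.054),atz(D,(282.5,151),.054), atz(S,m1,.087),atz(D,m2,.087))
for n,p,b in (('a',S,(320,165,430,240)),('b',D,(250,135,340,210)),):
    x0,y0,x1,y1=b;cv2.imwrite(f'pics/c{n}.png',cv2.resize(p['color'][y0:y1,x0:x1,::-1],None,fx=5,fy=5,interpolation=2))
a=cv2.imread('pics/ca.png');b=cv2.imread('pics/cb.png')
c=np.zeros((600,800,3),np.uint8)
a=cv2.resize(a,(400,273));b=cv2.resize(b,(400,333));c[:273,:400]=a;c[:333,400:]=b[:,:]
k=cv2.resize(S['color'][140:215,205:280,::-1],(265,265));c[335:600,:265]=k
k=cv2.resize(D['color'][240:330,270:360,::-1],(265,265));c[335:600,400:665]=k
cv2.imwrite('pics/mix.png',c)
E
```

```text
[228.28712871 166.82178218] [309.22   275.3625] 101 400
handle (array([ 0.5205782 , -0.24069719,  0.0932978 ]), [np.float64(0.0018780658639163674), np.float64(0.0018780658639164821)]) (array([228.28712871, 166.82178218]), array([-0.83007318,  0.55765447]), array([2.81607891, 5.94847485])) (array([309.22  , 275.3625]), array([0.69374283, 0.7202228 ]), array([3.98373671, 8.22595751]))
bore (array([0.52536151, 0.15220031, 0.05040534]), [np.float64(0.004124997526717766), np.float64(0.004124997526717856)])
at z [0.52387826 0.15418434 0.054     ] [0.52708201 0.14197099 0.054     ] [ 0.51271642 -0.2416196   0.087     ] [ 0.5223865 -0.2383674  0.087    ]
```

View pics/mix.png

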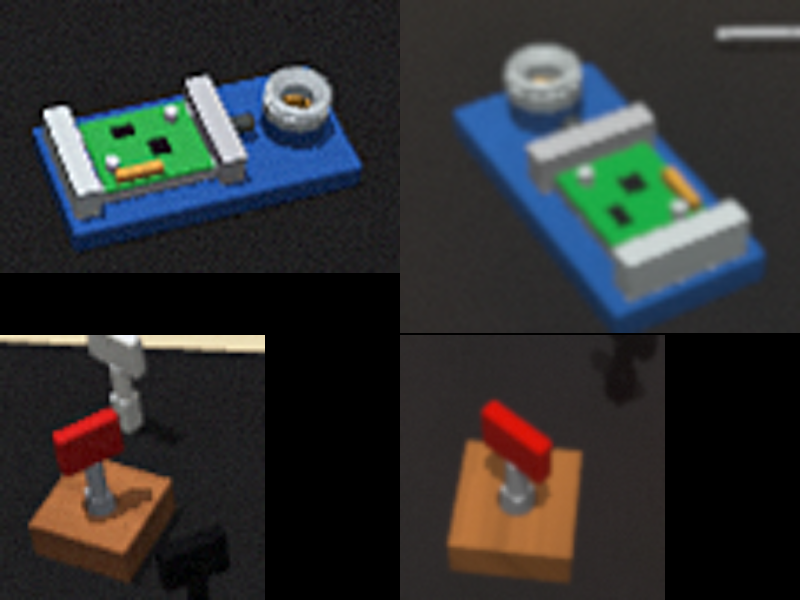

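```bash
python3 - <<'E'
from h import *
s=env.observe();p=optics.get_image('wrist');R=np.array(s['tool_rot']);t=np.array(s['position'])
print(np.round(R.T@(p['pose'][:3,3]-t),4),np.round(R.T@p['pose'][:3,:3],3).tolist(),np.round(p['intrinsics'],1).tolist())
D=optics.get_image('side');a=atz(D,(299.5,264.5),.104);b=atz(D,(320.3,279),.104);print(a,b,np.degrees(np.arctan2(*(b-a)[1::-1])))
E
```

```text
[ 7.320e-02  1.000e-04 -1.423e-01] [[0.0, 0.959, 0.284], [1.0, 0.0, -0.001], [-0.001, 0.284, -0.959]] [[302.4, 0.0, 318.5], [0.0, 302.4, 198.2], [0.0, 0.0, 1.0]]
[ 0.50882483 -0.22626768  0.104     ] [ 0.53614314 -0.25922229  0.104     ] -50.342360948448096
```

```bash
python3 - <<'E'
from h import *
S=optics.get_image('scene');D=optics.get_image('side')
for a,b in (((501,36),(104,55)),((616,40),(122,18)),((489,108),(150,121)),((497,152),(212,118))): print(tri([(S,a),(D,b)]))
E
```

```text
(array([0.13121905, 0.3995975 , 0.20829066]), [np.float64(0.0020869119513110034), np.float64(0.0020869119513110914)])
(array([0.12228945, 0.68669348, 0.20132971]), [np.float64(0.0021899812652024426), np.float64(0.002189981265202481)])
(array([0.17632293, 0.41028756, 0.01145966]), [np.float64(0.0013632519258600828), np.float64(0.0013632519258601615)])
(array([0.34808955, 0.40468559, 0.00724782]), [np.float64(0.0033941935863870103), np.float64(0.0033941935863870047)])
```

```bash
python3 -m crank '[8.5,-3,-1.1,0.3,0, 8.5,-3,-1.1,0.3,0, 8.5,-3,-1.1,0.3,0, 8.5,-3,-1.1,0.3,0, 8.5,-3,-1.1,0.5,0, 8.5,-3,-1.1,0.5,0, 8.5,-3,-1.1,0.5,0, 8.5,-3,-1.1,0.5,0]' && python3 -m crank '[8.5,-3,-1.2,0.8,0, 8.5,-3,-1.2,0.8,0, 8.5,-3,-1.2,0.8,0, 8.5,-3,-1.2,0.8,0, 8.5,-3,-1.2,0.8,0, 8.5,-3,-1.2,0.8,0, 8.5,-3,-1.2,0.8,0, 8.5,-2,-0.6,0.8,0]'; python3 - <<'E'
from h import *
p=optics.get_image('wrist');cv2.imwrite('pics/w1.png',p['color'][:,:,::-1])
print(proj(p,(0.525,.15,.054)), env.observe()['position'])
for q in ('bore','board','clamp'): print(q,[(round(d['score'],2),np.round(np.array(d['at'])*[640,400],0).tolist()) for d in spotter.look_for(p,q)])
E
```

```text
time_s: 1.87
position: [0.4222, 0.3045, 0.1992]
tool_rot: [[-0.894, 0.447, 0.0], [0.447, 0.894, 0.0], [-0.0, 0.0, -1.0]]
ft_force: [0.4, -0.6, -0.5]
grip_width: 0.085
gripper_force: 0.0
time_s: 2.53
position: [0.5884, 0.1199, 0.1348]
tool_rot: [[-0.894, 0.449, 0.001], [0.449, 0.894, -0.0], [-0.001, -0.0, -1.0]]
ft_force: [-0.1, -0.3, 0.0]
grip_width: 0.0849
gripper_force: 0.0
[np.float64(316.0032134510144), np.float64(113.02401761904831)] [0.58979134 0.11799834 0.13301514]
bore [(0.71, [287.0, 145.0]), (0.48, [124.0, 399.0])]
board [(0.96, [237.0, 199.0]), (0.72, [289.0, 143.0])]
clamp [(0.84, [287.0, 143.0])]
```

View pics/w1.png

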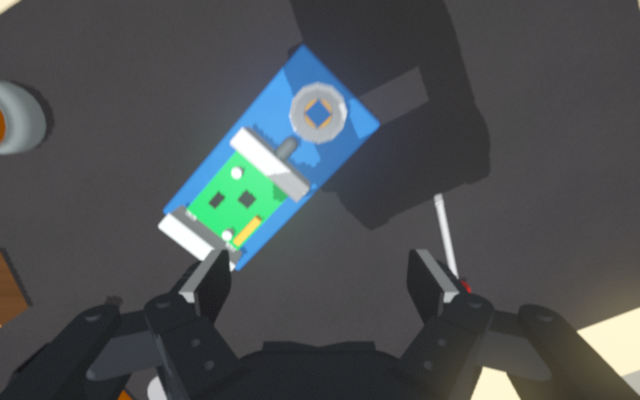

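The wrist view shows the bore at (318,112), with the brass spindle and its square recess visible. The board lies at (237,200). The position agrees with the earlier estimate (0.525, 0.15).

```bash
python3 - <<'E'
from h import *
p=optics.get_image('wrist');c=p['color']
k=cv2.resize(c[70:155,275:360,::-1],(500,500),interpolation=cv2.INTER_CUBIC);cv2.imwrite('pics/rec.png',k)
hsv=cv2.cvtColor(c,cv2.COLOR_RGB2HSV)
# bore rim centre
# blue base at z=.02
b=cv2.inRange(hsv,(95,120,60),(130,255,255));b[240:]=0
ys,xs=np.nonzero(b);r=cv2.minAreaRect(np.array([xs,ys]).T.astype(np.float32));box=cv2.boxPoints(r)
W=np.array([atz(p,q,.02) for q in box]);print(np.round(W,3),[np.round(np.linalg.norm(W[i]-W[i-1]),3) for i in range(4)],[np.degrees(np.arctan2(*(W[i]-W[i-1])[1::-1])) for i in range(4)])
sub=np.zeros_like(b);cv2.circle(sub,(318,112),18,255,-1)
q=cv2.inRange(hsv,(95,60,20),(130,255,255))&sub
n,l,st,ce=cv2.connectedComponentsWithStats(q);i=l[112,318];print(st[i],ce[i])
ys,xs=np.nonzero(l==i)
F=np.array([atz(p,(x,y),.02)[:2] for x,y in zip(xs,ys)]);r=cv2.minAreaRect((F*1000).astype(np.float32));print(r)
R=np.array([atz(p,(x,y),.036)[:2] for x,y in zip(xs,ys)]);print(cv2.minAreaRect((R*1000).astype(np.float32)),R.mean(0))
E
```

```text
[[ 0.537 -0.012  0.02 ]
 [ 0.473  0.164  0.02 ]
 [ 0.553  0.203  0.02 ]
 [ 0.637  0.019  0.02 ]] [np.float64(0.105), np.float64(0.188), np.float64(0.089), np.float64(0.201)] [np.float64(-162.30707056225214), np.float64(110.03992512231528), np.float64(25.7005816642846), np.float64(-65.46175071847121)]
[304 101  26  28 375] [316.53066667 115.04266667]
((524.9465942382812, 151.77713012695312), (15.439882278442383, 15.68679428100586), 16.947786331176758)
((524.7192993164062, 151.99032592773438), (14.480164527893066, 14.711697578430176), 16.94765281677246) [0.52471965 0.1519097 ]
```

View pics/rec.png

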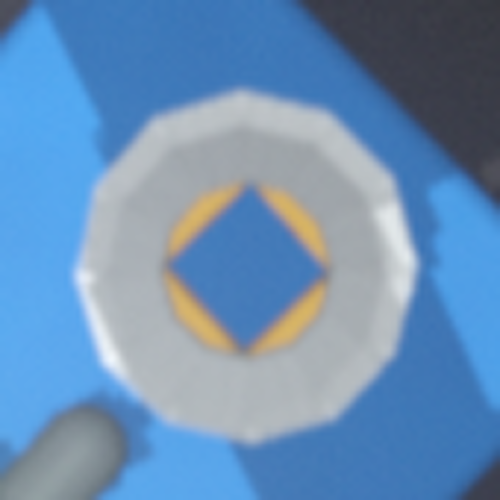

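The recess sits at (0.525, 0.152), with its edges at a yaw of about 16.5° (≈9° clockwise of the clamp). Next I look at the key from above.

```bash
python3 -m crank '[8.5,-1.5,-3.45,-0.34,0, 8.5,-1.5,-3.45,-0.34,0, 8.5,-1.5,-3.45,-0.34,0, 8.5,-1.5,-3.45,-0.34,0, 8.5,-1.5,-3.45,-0.34,0, 8.5,-1.5,-3.45,-0.34,0, 8.5,-1.5,-3.45,-0.34,0, 8.5,-1.5,-3.45,-0.34,0]' && python3 -m crank '[8.5,-1.5,-3.45,-0.34,0, 8.5,-1.5,-3.45,-0.34,0, 8.5,-1.5,-3.45,-0.34,0, 8.5,0,0,0,0.1, 8.5,0,0,0,0.1, 8.5,0,0,0,0.1, 8.5,0,0,0,0.1, 8.5,0,0,0,0]'; python3 - <<'E'
from h import *
p=optics.get_image('wrist');cv2.imwrite('pics/w2.png',p['color'][:,:,::-1])
print(proj(p,(0.52,-.24,.104)))
for q in ('key','stand'): print(q,[(round(d['score'],2),np.round(np.array(d['at'])*[640,400],0).tolist()) for d in spotter.look_for(p,q)])
E
```

```text
time_s: 3.45
position: [0.5702, -0.1785, 0.1636]
tool_rot: [[-0.895, 0.446, 0.001], [0.446, 0.895, -0.0], [-0.001, 0.0, -1.0]]
ft_force: [-0.1, 0.6, -0.9]
grip_width: 0.0848
gripper_force: 0.0
time_s: 4.12
position: [0.5648, -0.2895, 0.1735]
tool_rot: [[-0.648, 0.762, 0.001], [0.762, 0.648, -0.0], [-0.001, 0.0, -1.0]]
ft_force: [-0.7, -0.0, 0.0]
grip_width: 0.085
gripper_force: 0.0
[np.float64(315.73199076326836), np.float64(118.59311688887617)]
key [(0.87, [319.0, 114.0]), (0.79, [468.0, 108.0]), (0.57, [210.0, 25.0])]
stand [(0.9, [328.0, 114.0])]
```

View pics/w2.png

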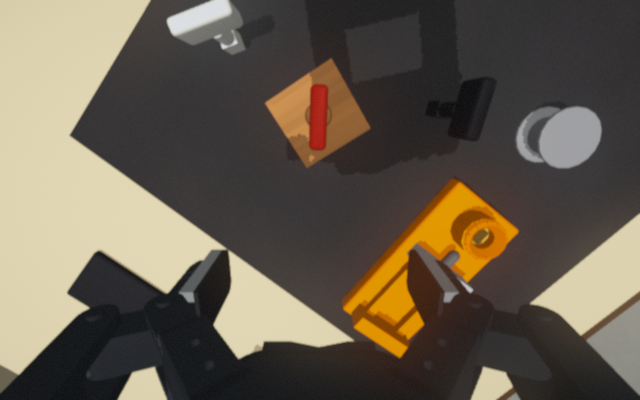

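The red key is at (318,117), its handle almost along tool x. The black and white look-alikes at (470,108) and (205,22) are clear of the fingers.

```bash
cat > key.py <<'E'
from h import *
def run(z=.104):
    s=env.observe();R=np.array(s['tool_rot']);t=np.array(s['position']);p=optics.get_image('wrist')
    c=p['color'].astype(int);m=((c[...,0]>90)&(c[...,1]<60)&(c[...,2]<60)).astype(np.uint8)
    n,l,st,ce=cv2.connectedComponentsWithStats(m);i=1+st[1:,4].argmax();ys,xs=np.nonzero(l==i)
    W=np.array([atz(p,(x,y),z) for x,y in zip(xs,ys)]);print(st[i],W.mean(0))
    T=((W-t)@R)*1000;r=cv2.minAreaRect(T[:,:2].astype(np.float32));print('tool-frame rect mm',r,'tcp',t)
if __name__=='__main__':run()
E
python3 key.py
```

```text
[ 310   84   19   66 1080] [ 0.52058714 -0.2381736   0.104     ]
tool-frame rect mm ((67.54691314697266, 0.34055042266845703), (42.677635192871094, 11.454034805297852), 2.2681424617767334) tcp [ 0.56473821 -0.2899858   0.17316131]
```

```bash
python3 -m crank '[8.5,2.25,0,0,0.04, 8.5,2.25,0,0,0, 8.5,2.2,0,0,0, 8.5,0,0,3,0, 8.5,0,0,3,0, 8.5,0,0,2.5,0, 8.5,0,0,1.8,0, 8.5,0,0,0,0]' 30; python3 key.py
```

```text
time_s: 4.98
position: [0.5209, -0.2374, 0.0665]
tool_rot: [[-0.62, 0.784, -0.005], [0.784, 0.62, 0.004], [0.006, -0.002, -1.0]]
ft_force: [-0.2, 0.6, -0.2]
grip_width: 0.0849
gripper_force: 0.0
[ 302  223   31  121 3374] [ 0.51647194 -0.23285471  0.104     ]
tool-frame rect mm ((5.611949920654297, -0.8169431686401367), (53.83409118652344, 11.868987083435059), 0.2638804316520691) tcp [ 0.52091922 -0.23741212  0.06646258]
```

```bash
python3 -m crank '[5,0,0,-0.2,0, 3,0,0,-0.1,0, 1,0,0,0,0, 0.5,0,0,0,0, 0.5,0,0,0,0, 0.5,0,0,0,0, 0.5,0,0,0,0, 0.5,0,0,0,0]' 80; python3 -m crank '[0.5,0,0,0,0, 0.5,0,0,0,0, 0.5,0,0,0,0, 0.5,0,0,0,0, 0.5,0,0,-0.5,0, 0.5,0,0,-1,0, 0.5,0,0,-1.5,0, 0.5,0,0,-2,0]'
```

```text
time_s: 5.7
position: [0.5226, -0.2388, 0.0732]
tool_rot: [[-0.619, 0.786, 0.001], [0.786, 0.619, -0.0], [-0.001, 0.0, -1.0]]
ft_force: [-0.2, 0.7, 4.1]
grip_width: 0.0109
gripper_force: 78.4
time_s: 6.37
position: [0.5219, -0.2384, 0.1228]
tool_rot: [[-0.619, 0.786, -0.002], [0.786, 0.619, 0.002], [0.002, -0.001, -1.0]]
ft_force: [-0.4, 0.6, -1.5]
grip_width: 0.0106
gripper_force: 77.9
```

```bash
python3 -m crank '[0.5,0,0,-2,0, 0.5,0,0,-2,0, 0.5,2.77,2.22,0,0, 0.5,2.77,2.22,0,0, 0.5,2.77,2.22,0,0, 0.5,2.77,2.22,0,0, 0.5,2.77,2.22,0,0, 0.5,2.77,2.22,0,0]' && python3 -m crank '[0.5,2.77,2.22,0,0, 0.5,2.77,2.22,0,0, 0.5,2.77,2.22,0,0, 0.5,2.77,2.22,0,0, 0.5,2.77,2.22,0,0, 0.5,0,0,0,0.125, 0.5,0,0,0,0.125, 0.5,0,0,0,0.125]' && python3 -m crank '[0.5,0,0,0,0, 0.5,0,0,0,0, 0.5,0,0,0,0, 0.5,0,0,0,0, 0.5,0,0,0,0, 0.5,0,0,0,0, 0.5,0,0,0,0, 0.5,0,0,0,0]'
python3 - <<'E'
from h import *
W=optics.get_image('wrist');S=optics.get_image('scene');D=optics.get_image('side')
s=env.observe();t=s['position'];print(t,proj(S,(.525,.1515,.054)),proj(D,(.525,.1515,.054)))
c=np.zeros((600,800,3),np.uint8)
c[:250,:400]=cv2.resize(W['color'][...,::-1],(400,250))
for im,X,o in((S,(.525,.1515,.09),(0,400)),(D,(.525,.1515,.09),(280,0))):
    u,v=map(int,proj(im,X));k=im['color'][v-40:v+40,u-50:u+50,::-1];c[o[0]:o[0]+320,o[1]:o[1]+400]=cv2.resize(k,(400,320))
cv2.imwrite('pics/chk.png',c)
E
```

```text
time_s: 7.03
position: [0.5239, -0.0241, 0.1634]
tool_rot: [[-0.618, 0.786, 0.0], [0.786, 0.618, -0.0], [-0.0, 0.0, -1.0]]
ft_force: [0.3, 0.0, -1.1]
grip_width: 0.0111
gripper_force: 78.0
time_s: 7.7
position: [0.5256, 0.1525, 0.1632]
tool_rot: [[-0.284, 0.959, 0.0], [0.959, 0.284, -0.0], [-0.0, 0.0, -1.0]]
ft_force: [-0.4, -0.7, -2.0]
grip_width: 0.0108
gripper_force: 78.1
time_s: 8.37
position: [0.5258, 0.1517, 0.1627]
tool_rot: [[-0.288, 0.958, -0.0], [0.958, 0.288, -0.0], [-0.0, -0.0, -1.0]]
ft_force: [-0.3, 0.0, -0.8]
grip_width: 0.0109
gripper_force: 78.1
[0.52575409 0.15173971 0.16270613] [np.float64(400.8288921412551), np.float64(188.31472608960974)] [np.float64(281.1385869084014), np.float64(148.75577077569835)]
```

View pics/chk.png

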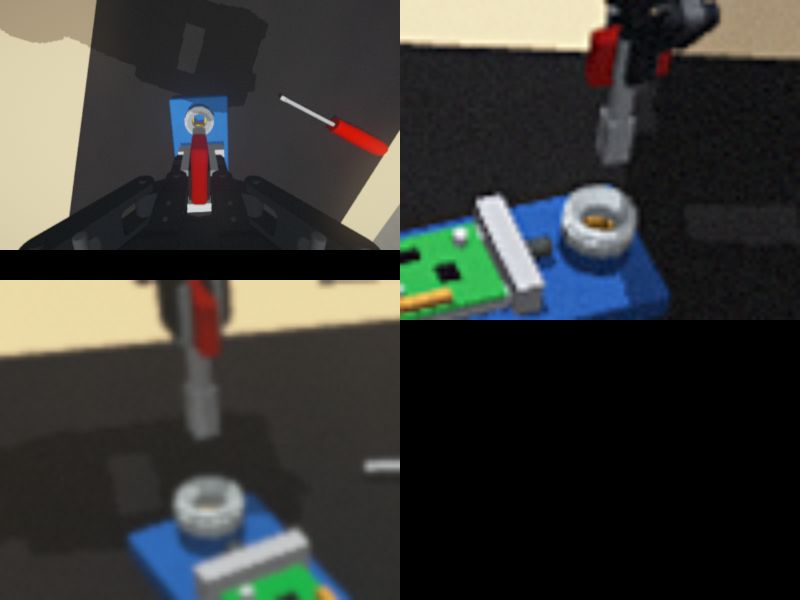

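The key is held above the bore, nearly upright. The bore is at (598,220) in the scene crop and (208,505) in the side crop. I check for lean against projections.

```bash
python3 - <<'E'
from h import *
S=optics.get_image('scene');D=optics.get_image('side');t=env.observe()['position']
for n,im,o in(('S',S,(400,0)),('D',D,(0,280))):
    u0,v0=map(int,proj(im,(.525,.1515,.09)))
    f=lambda X:np.round((np.array(proj(im,X))-[u0-50,v0-40])*4+o)
    print(n,[f((t[0],t[1],t[2]-.063+h)) for h in(0,.03,.06)],'bore',f((.525,.1515,.054)))
E
```

```text
S [array([606., 151.]), array([612., 113.]), array([619.,  73.])] bore [595. 205.]
D [array([201., 428.]), array([198., 384.]), array([195., 338.])] bore [205. 491.]
```

```bash
python3 -m crank '[0.5,0,0,1.5,0, 0.5,0,0,1.5,0, 0.5,0,0,1.2,0, 0.5,0,0,0.4,0, 0.5,0,0,0.3,0, 0.5,0,0,0.3,0, 0.5,0,0,0,0, 0.5,0,0,0,0]'
```

```text
time_s: 9.28
position: [0.526, 0.1518, 0.1112]
tool_rot: [[-0.288, 0.958, 0.001], [0.958, 0.288, 0.0], [-0.0, 0.001, -1.0]]
ft_force: [0.4, -0.2, -0.8]
grip_width: 0.0105
gripper_force: 78.1
```

```bash
python3 -m crank '[0.5,0,-0.08,0.2,0, 0.5,0,0,0.2,0, 0.5,0,0,0.2,0, 0.5,0,0,0.2,0, 0.5,0,0,0.2,0, 0.5,0,0,0,0, 0.5,0,0,0,0, 0.5,0,0,0,0]'
```

```text
time_s: 9.95
position: [0.525, 0.1515, 0.1007]
tool_rot: [[-0.288, 0.958, -0.0], [0.958, 0.288, -0.0], [-0.0, -0.0, -1.0]]
ft_force: [0.9, -0.4, -1.2]
grip_width: 0.0106
gripper_force: 78.1
```

In the guide hole with practically no force. Continuing slowly down.

```bash
python3 -m crank '[0.5,0,0,0.1,0, 0.5,0,0,0.1,0, 0.5,0,0,0.1,0, 0.5,0,0,0.1,0, 0.5,0,0,0.1,0, 0.5,0,0,0,0, 0.5,0,0,0,0, 0.5,0,0,0,0]'
```

```text
time_s: 10.62
position: [0.525, 0.1515, 0.0957]
tool_rot: [[-0.288, 0.958, -0.0], [0.958, 0.288, -0.0], [-0.0, -0.0, -1.0]]
ft_force: [0.9, -1.1, -1.7]
grip_width: 0.0112
gripper_force: 78.1
```

```bash
python3 -m crank '[0.5,0,0,0.1,0, 0.5,0,0,0.1,0, 0.5,0,0,0.1,0, 0.5,0,0,0.1,0, 0.5,0,0,0.1,0, 0.5,0,0,0.1,0, 0.5,0,0,0,0, 0.5,0,0,0,0]'
```

```text
time_s: 11.28
position: [0.525, 0.1515, 0.0896]
tool_rot: [[-0.288, 0.958, -0.0], [0.958, 0.288, -0.0], [0.0, -0.0, -1.0]]
ft_force: [0.5, -1.3, -2.0]
grip_width: 0.0112
gripper_force: 78.1
```

```bash
python3 -m crank '[0.5,0,0,0.1,0, 0.5,0,0,0.1,0, 0.5,0,0,0.1,0, 0.5,0,0,0.1,0, 0.5,0,0,0.1,0, 0.5,0,0,0,0, 0.5,0,0,0,0, 0.5,0,0,0,0]'
```

```text
time_s: 11.95
position: [0.525, 0.1515, 0.0846]
tool_rot: [[-0.288, 0.958, -0.0], [0.958, 0.288, -0.0], [0.0, -0.0, -1.0]]
ft_force: [1.0, -0.4, -1.0]
grip_width: 0.0109
gripper_force: 78.1
```

```bash
python3 -m crank '[0.5,0,0,0.1,0, 0.5,0,0,0,0, 0.5,0,0,0,0.08, 0.5,0,0,0,0.08, 0.5,0,0,0,0.08, 0.5,0,0,0,0.08, 0.5,0,0,0,0.08, 0.5,0,0,0,0.08]'; python3 -c "
from rig import env
s=env.observe();print(s['wrist_torque'],s['q'])"
```

```text
time_s: 12.62
position: [0.5257, 0.1511, 0.0839]
tool_rot: [[0.19, 0.982, 0.002], [0.982, -0.19, -0.001], [-0.0, 0.002, -1.0]]
ft_force: [2.8, -1.8, -2.2]
grip_width: 0.0104
gripper_force: 78.0
[-0.58924702 -0.71571289  0.14432853] [ 3.66075541e+00  3.01741319e+01  8.72615787e+01 -6.08940946e-02
  6.24692579e+01  1.46624027e+01]
```

```bash
python3 -m crank '[0.5,0,0,0,0.1, 0.5,0,0,0,0.1, 0.5,0,0,0,0.1, 0.5,0,0,0,0.1, 0.5,0,0,0,0.1, 0.5,0,0,0,0.1, 0.5,0,0,0,0.1, 0.5,0,0,0,0.0]'; python3 -c "
from rig import env
s=env.observe();print(s['wrist_torque'],s['q'])"
```

```text
time_s: 13.28
position: [0.5255, 0.1511, 0.0839]
tool_rot: [[0.778, 0.628, 0.001], [0.628, -0.778, -0.001], [0.0, 0.002, -1.0]]
ft_force: [1.3, -3.5, -0.7]
grip_width: 0.0106
gripper_force: 78.1
[-0.77785422 -0.58523362  0.03873539] [ 3.65693193e+00  3.01717677e+01  8.72717116e+01 -6.55837601e-02
  6.24869241e+01  5.47532234e+01]
```

```bash
python3 -m crank '[0.5,0,0,0,0.06, 0.5,0,0,0,0.06, 0.5,0,0,0,0.06, 0.5,0,0,0,0.06, 0.5,0,0,0,0.06, 0.5,0,0,0,0.06, 0.5,0,0,0,0.0, 0.5,0,0,0,0]'; python3 -c "
from rig import env
s=env.observe();print(s['wrist_torque'],s['q'])"
```

```text
time_s: 13.95
position: [0.5254, 0.1511, 0.0839]
tool_rot: [[0.947, 0.321, 0.001], [0.321, -0.947, -0.001], [0.001, 0.001, -1.0]]
ft_force: [3.0, -4.5, -2.0]
grip_width: 0.0105
gripper_force: 78.1
[-0.97498129 -0.66398108  0.07218567] [ 3.66008493e+00  3.01675994e+01  8.72775456e+01 -5.45258182e-02
  6.25020614e+01  7.49587618e+01]
```

```bash
python3 -m crank '[0.5,0,0,0,0.05, 0.5,0,0,0,0.05, 0.5,0,0,0,0.05, 0.5,0,0,0,0.05, 0.5,0,0,0,0.0, 0.5,0,0,0,0.0, 0.5,0,0,0,0.0, 0.5,0,0,0,0]'; python3 -c "
from rig import env
s=env.observe();print(s['wrist_torque'],s['q'])"
```

```text
time_s: 14.62
position: [0.5253, 0.1512, 0.0838]
tool_rot: [[0.992, 0.127, 0.001], [0.127, -0.992, -0.001], [0.001, 0.001, -1.0]]
ft_force: [3.2, -4.7, -0.6]
grip_width: 0.0111
gripper_force: 78.2
[-0.93821198 -0.6631635   0.0834386 ] [ 3.66068062e+00  3.01668151e+01  8.72837195e+01 -4.76138449e-02
  6.25052334e+01  8.64015671e+01]
```

```bash
python3 -m crank '[0.5,0,0,0,0.04, 0.5,0,0,0,0.04, 0.5,0,0,0,0.04, 0.5,0,0,0,0.0, 0.5,0,0,0,0.0, 0.5,0,0,0,0.0, 0.5,0,0,0,0.0, 0.5,0,0,0,0]'; python3 - <<'E'
from h import *
s=env.observe();print(s['wrist_torque'],s['q'][5])
S=optics.get_image('scene');D=optics.get_image('side');W=optics.get_image('wrist')
c=np.zeros((600,800,3),np.uint8)
c[:250,:400]=cv2.resize(W['color'][...,::-1],(400,250))
for im,X,o in((S,(.545,.11,.06),(0,400)),(D,(.545,.11,.06),(280,0))):
    u,v=map(int,proj(im,X));k=im['color'][v-40:v+40,u-50:u+50,::-1];c[o[0]:o[0]+320,o[1]:o[1]+400]=cv2.resize(k,(400,320))
cv2.imwrite('pics/turn.png',c)
E
```

```text
time_s: 15.28
position: [0.5253, 0.1512, 0.0838]
tool_rot: [[1.0, 0.007, 0.001], [0.007, -1.0, -0.001], [0.001, 0.001, -1.0]]
ft_force: [2.9, -3.6, -0.2]
grip_width: 0.011
gripper_force: 78.2
[-0.91039807 -0.62052707  0.22687022] 93.26433103516652
```

View pics/turn.png

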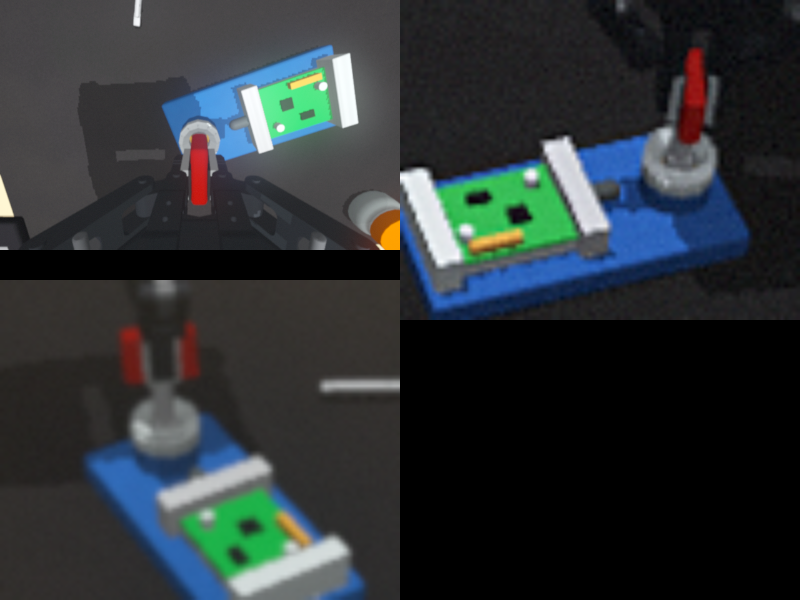

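The jaw has moved against the board, and the board sits by the fixed jaw. Torque is rising, so I push on to the stop.

```bash
python3 -m crank '[0.5,0,0,0,0.03, 0.5,0,0,0,0.03, 0.5,0,0,0,0.0, 0.5,0,0,0,0.0, 0.5,0,0,0,0.0, 0.5,0,0,0,0.0, 0.5,0,0,0,0.0, 0.5,0,0,0,0]'; python3 -c "
from rig import env
s=env.observe();print(s['wrist_torque'],s['q'][5])"
```

```text
time_s: 16.1
position: [0.5253, 0.1512, 0.0839]
tool_rot: [[0.999, -0.052, 0.001], [-0.052, -0.999, -0.001], [0.001, 0.001, -1.0]]
ft_force: [2.8, -4.0, -1.2]
grip_width: 0.0105
gripper_force: 78.3
[-1.01184861 -0.60927027  0.30845865] 96.6921562372575
```

```bash
python3 -m crank '[0.5,0,0,0,0.04, 0.5,0,0,0,0.04, 0.5,0,0,0,0.0, 0.5,0,0,0,0.0, 0.5,0,0,0,0.0, 0.5,0,0,0,0.0, 0.5,0,0,0,0.0, 0.5,0,0,0,0]'; python3 -c "
from rig import env
s=env.observe();print(s['wrist_torque'],s['q'][5])"
```

```text
time_s: 16.77
position: [0.5253, 0.1512, 0.0839]
tool_rot: [[0.991, -0.132, 0.001], [-0.132, -0.991, -0.001], [0.001, 0.001, -1.0]]
ft_force: [3.0, -4.6, -1.3]
grip_width: 0.0106
gripper_force: 78.3
[-1.04997294 -0.6188783   0.43145748] 101.26593149415002
```

```bash
python3 -m crank '[0.5,0,0,0,0.04, 0.5,0,0,0,0.04, 0.5,0,0,0,0.04, 0.5,0,0,0,0.0, 0.5,0,0,0,0.0, 0.5,0,0,0,0.0, 0.5,0,0,0,0.0, 0.5,0,0,0,0]'; python3 - <<'E'
from h import *
s=env.observe();print(s['wrist_torque'],s['q'][5])
p=optics.get_image('wrist');c=p['color'].astype(int);m=((c[...,0]>90)&(c[...,1]<60)&(c[...,2]<60)).astype(np.uint8);m[:, :280]=0;m[:,360:]=0
ys,xs=np.nonzero(m);print(len(xs),cv2.minAreaRect(np.array([xs,ys]).T.astype(np.float32)))
E
```

```text
time_s: 17.43
position: [0.5252, 0.1512, 0.0838]
tool_rot: [[0.968, -0.249, 0.001], [-0.249, -0.968, -0.001], [0.001, 0.001, -1.0]]
ft_force: [2.5, -4.0, -0.4]
grip_width: 0.0108
gripper_force: 78.6
[-1.00870904 -0.59309443  0.70699986] 108.12191505290703
2915 ((318.0, 271.0), (112.0, 28.0), 90.0)
```

```bash
python3 -m crank '[0.5,0,0,0,0.04, 0.5,0,0,0,0.04, 0.5,0,0,0,0.0, 0.5,0,0,0,0.0, 0.5,0,0,0,0.0, 0.5,0,0,0,0.0, 0.5,0,0,0,0.0, 0.5,0,0,0,0]' 110; python3 - <<'E'
from h import *
s=env.observe();print(s['wrist_torque'],s['q'][5])
W=optics.get_image('wrist')
cv2.imwrite('pics/w9.png',cv2.resize(W['color'][50:350,200:600,::-1],(800,600)))
E
```

```text
time_s: 18.15
position: [0.5252, 0.1512, 0.0839]
tool_rot: [[0.946, -0.325, 0.001], [-0.325, -0.946, -0.001], [0.001, 0.001, -1.0]]
ft_force: [3.3, -4.9, 0.3]
grip_width: 0.01
gripper_force: 107.7
[-1.03756642 -0.6203631   0.93926799] 112.69311031976527
```

View pics/w9.png

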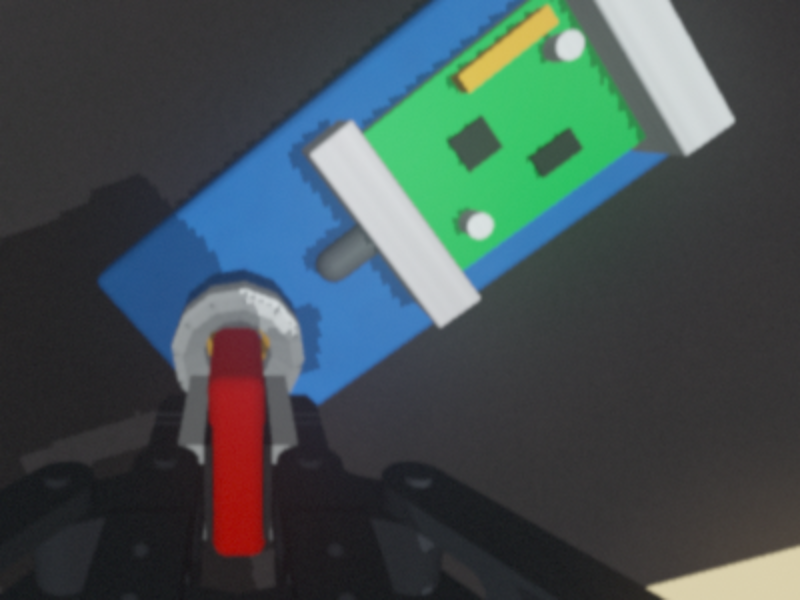

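The board is gripped between the jaws, the key is seated, and torque has climbed to about 0.94 N m against the stop. I ease off the wind-up slightly, then release.

```bash
python3 -m crank '[0.5,0,0,0,-0.05, 0.5,0,0,0,-0.05, 0.5,0,0,0,-0.05, 0.5,0,0,0,-0.05, 0.5,0,0,0,0.0, 0.5,0,0,0,0.0, 0.5,0,0,0,0.0, 0.5,0,0,0,0]' 40; python3 -c "
from rig import env
s=env.observe();print(s['wrist_torque'],s['q'][5])"
```

```text
time_s: 18.87
position: [0.5253, 0.1512, 0.0839]
tool_rot: [[0.991, -0.132, 0.001], [-0.132, -0.991, -0.001], [0.001, 0.001, -1.0]]
ft_force: [2.5, -4.8, -0.4]
grip_width: 0.0102
gripper_force: 107.3
[-1.05395308 -0.5500008   0.31510808] 101.28498306708376
```

```bash
python3 -m crank '[1.5,0,0,0,0, 2,0,0,0,0, 3,0,0,0,0, 4,0,0,0,0, 5,0,0,0,0, 5,0,0,0,0, 5,0,0,0,0, 5,0,0,0,0]' 20 && python3 -m crank '[5,0,0,-0.5,0, 5,0,0,-1,0, 5,0,0,-2,0, 5,0,0,-3,0, 5,0,0,-3,0, 5,0,0,-2,0, 5,0,0,0,0, 5,0,0,0,0]'; python3 - <<'E'
from h import *
S=optics.get_image('scene');D=optics.get_image('side');W=optics.get_image('wrist')
c=np.zeros((600,800,3),np.uint8)
c[:250,:400]=cv2.resize(W['color'][...,::-1],(400,250))
for im,X,o in((S,(.545,.11,.06),(0,400)),(D,(.545,.11,.06),(280,0))):
    u,v=map(int,proj(im,X));k=im['color'][v-40:v+40,u-50:u+50,::-1];c[o[0]:o[0]+320,o[1]:o[1]+400]=cv2.resize(k,(400,320))
cv2.imwrite('pics/end.png',c)
E
```

```text
time_s: 19.53
position: [0.525, 0.1516, 0.0837]
tool_rot: [[0.991, -0.137, -0.0], [-0.137, -0.991, 0.0], [-0.0, -0.0, -1.0]]
ft_force: [0.2, 0.6, 0.1]
grip_width: 0.0501
gripper_force: 0.0
time_s: 20.2
position: [0.5253, 0.1516, 0.2003]
tool_rot: [[0.991, -0.137, 0.003], [-0.137, -0.991, 0.0], [0.003, -0.001, -1.0]]
ft_force: [-0.1, 0.5, -1.3]
grip_width: 0.0499
gripper_force: 0.0
```

View pics/end.png

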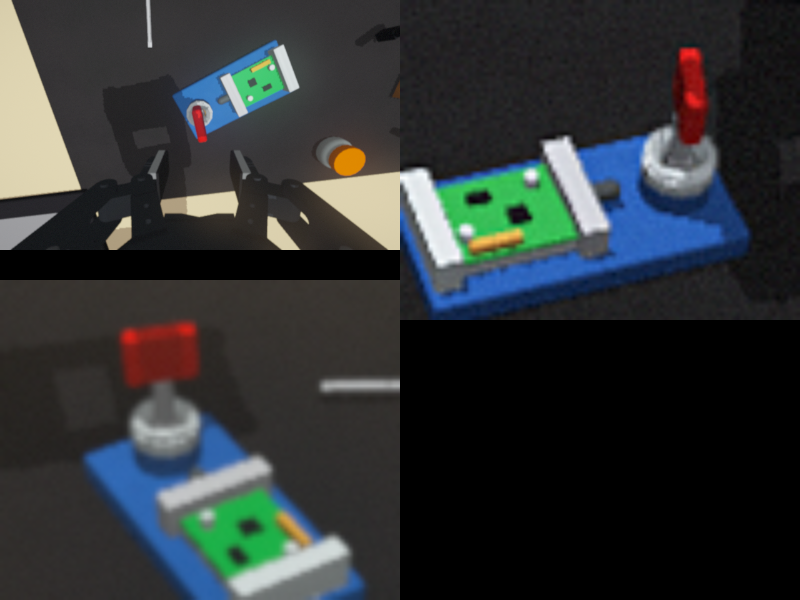

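The key stands upright and seated, clear of the gripper. The board is flat and closed between both jaws, and the bystanders are untouched.

```bash
python3 -c "
from rig import env
print(env.close_job())"
```

```text
the job is handed in; nothing more can be done
None
```

I handed the job in: the key stands in the cam recess, turned clockwise until the torque reached about 0.94 N m, and the board looks tight against the fixed jaw in the final pictures, though I could not measure the squeeze force and the hand-in returned no verdict.

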